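Sweep the dark pralines into the packing tray

TASK

Push the three dark, orange-striped pralines along the counter and in through the open front of the wooden packing tray, until each lies wholly inside it, right side up. Do not pick any of them up; leave the two white pralines and everything else where they are.

Things in the scene. Friction and masses are not known exactly. Their poses are not given: they have to be found in the camera images.
- tray: three-sided wooden packing tray fixed to the counter, lined with brown card, with no front edge; inside 130 mm deep (its x) by 270 mm wide (its y), walls 10 mm thick and 25 mm high along both sides and the back. Origin: centre of the inner floor, which is level with the counter (height 0). Its x axis points from the open front (at x = -65 mm) to the back wall (at x = +65 mm)
- dark0_mid (a point): dark chocolate with orange stripes: praline, a flat-based round 34 mm across and 21 mm high (straight side to 14 mm up, then domed), 13 to 25 g, slides on its base; this point is on its axis, 10 mm above its base
- dark1_mid (a point): dark chocolate with orange stripes: praline, a flat-based round 34 mm across and 21 mm high (straight side to 14 mm up, then domed), 13 to 25 g, slides on its base; this point is on its axis, 10 mm above its base
- dark2_mid (a point): dark chocolate with orange stripes: praline, a flat-based round 34 mm across and 21 mm high (straight side to 14 mm up, then domed), 13 to 25 g, slides on its base; this point is on its axis, 10 mm above its base
- white0_mid (a point): white chocolate with red stripes: praline, a flat-based round 34 mm across and 21 mm high (straight side to 14 mm up, then domed), 13 to 25 g, slides on its base; this point is on its axis, 10 mm above its base
- white1_mid (a point): white chocolate with red stripes: praline, a flat-based round 34 mm across and 21 mm high (straight side to 14 mm up, then domed), 13 to 25 g, slides on its base; this point is on its axis, 10 mm above its base
- tag_mid (a point): blank price card on a small stand, loose, 68 mm wide and 70 mm high on a 40 by 30 mm foot; point half-way up
- tongs_mid (a point): steel serving tongs lying flat on the counter, loose, 185 mm long (along its x), 45 mm wide, about 6 mm high; point at the middle
- jar_mid (a point): brown jar with brass cap, loose, 60 mm across and 60 mm high; point half-way up
- spool_mid (a point): red ribbon spool standing on its flange, loose, 50 mm across and 28 mm high; point half-way up
There are look-alikes about, which are no part of the job. Leave any purple or turquoise look-alike of the part that bears dark2_mid alone.

How it is judged (in metres and radians):
At the end, for the whole second after the job is handed in: All three dark pralines lie flat on their bases within the tray's three walls, each with its centre at least 15 mm past the line of the open front (so inside to within 2 mm); the white pralines, price card, tongs, jar and spool are within 15 mm of where they began (x of dark0_mid in the frame of tray between -0.05 and 0.065 m and y of dark0_mid in the frame of tray between -0.135 and 0.135 m and height (world z) of each of dark0_mid, dark1_mid, dark2_mid below 0.014 m and angle between each of dark0_mid, dark1_mid, dark2_mid's own z axis and vertical below 0.2 rad and distance of each of dark0_mid, dark1_mid, dark2_mid from where it was at the start of the episode above 0.05 m and x of dark1_mid in the frame of tray between -0.05 and 0.065 m and y of dark1_mid in the frame of tray between -0.135 and 0.135 m and x of dark2_mid in the frame of tray between -0.05 and 0.065 m and y of dark2_mid in the frame of tray between -0.135 and 0.135 m and distance of each of white0_mid, white1_mid, tag_mid, tongs_mid, jar_mid, spool_mid from where it was at the start of the episode below 0.015 m); the robot touches nothing.
It fails at once if a praline is lifted: it rises more than 10 mm off the counter (height (world z) of any of dark0_mid, dark1_mid, dark2_mid, white0_mid, white1_mid above 0.02 m).
It fails at once if a white praline is moved more than 15 mm (distance of any of white0_mid, white1_mid from where it was at the start of the episode above 0.015 m).
It fails at once if the price card, tongs, jar or spool is moved more than 15 mm (distance of any of tag_mid, tongs_mid, jar_mid, spool_mid from where it was at the start of the episode above 0.015 m).
It also fails if it takes over 64 s, if anything falls off the work surface, if the arm or the gripper's body presses on something with over 40 N, if the wrist force passes 120 N, or if a joint passes its speed limit or range.

ROBOT

A 6-joint arm with a two-finger parallel gripper is mounted at the origin on the work surface. World frame = base frame: x ahead of the robot, y to its left, z up, the work surface at z = 0. Lengths are in mm, angles in degrees, forces in N, time in s.
With the tool pointing down it reaches from about 300 to 850 mm from the base axis. Payload 4.2 kg.
Tool frame: the origin (TCP) lies between the finger pads; the fingertips stand 22 mm ahead of it and the grasp point (between the pads) lies 3 mm ahead of it (env.finger_overhang is the distance from the TCP to the fingertips, in mm); z points along the fingers, y is the line along which they close (so a half turn about z gives the same grasp; the last joint's range is limited). The gripper opens to 91 mm and grips with 3 to 60 N. Pads are 32 mm wide; open, the fingers measure 118 mm over their backs; the gripper's body (76 mm by 178 mm) begins 60 mm behind the grasp point.
Start: joints at [-69.557, 18.312, 89.639, -0, 72.044, -1.146], TCP at [211.573, -534.675, 235.976] pointing down, gripper open.
Joint ranges: [-177.97, 177.97], [-48.28, 115.42], [12.27, 149.76], [-77.06, 257.06], [2.81, 150.46], [-146.56, 146.56]. Speed limits (degrees/s): [147.25, 147.25, 180, 180, 180, 180].

INTERFACE

Orientations are given as [roll, pitch, yaw] about the fixed x, y, z axes, in that order (R = Rz(yaw) Ry(pitch) Rx(roll)).
In Python, from workcell import state, cams, ticket, look_for, outline_of, env gives the robot as it stands.
- The arm moves only by the tool servo_tool, never from a script. Its argument "steps" is a list of rows, each a list of 3 entries, a list of its own where there are three numbers: the closure in counts, from 0 (fully open) to 255 (shut), then the shift along the tool's x, y, z in mm, then the turn, a rotation vector about the tool's x, y, z in rad. A call has exactly 10 rows; each row shifts and turns the commanded pose from where the row before left it, along the tool's axes as they then stand; what a row does not reach is not made up. A row lasts 1/10 s, in which the tool goes at most 50 mm and 8.59 degrees, less where a joint would pass 70% of its speed; a pose out of reach is approached as far as the arm can. A call with a gripper value outside its range is refused whole. The fingers move at their own pace and stop on an object; "squeeze" is the grip in N (left out, the last holds). Time passes only in rows, so rows that do not move let the fingers close, or fill a call up. It gives the time, the measured TCP pose, the force, the opening and the grip force at its end, in the units of the state.
- state(): the state, without advancing time (a new reading comes with each control period).
- cams.grab_frame(name): name is "scene" or "side" or "wrist"; returns a dict with "color" (384x512x3 uint8, red, green, blue), "z_map" (384x512 float32, mm along the optical axis (not along the pixel's ray), 0 where there is no reading), "fovy" (degrees; the focal length in pixels is half the picture's height over the tangent of half this angle, whatever the lens; pixels are square), "cx", "cy" (the principal point, pixels), "eye" and "rotation" of the camera in the world; the wrist camera has in their place "tool_from_camera" (4x4, takes a point from camera to tool coordinates, whose origin is the TCP and whose axes are the flange's). Camera axes: x right, y up, looking along -z (the intrinsics and any distortion apply to the point x, -y, -z); pixel columns grow to the right and rows downward; lengths in mm; the calibration is good to about 2 mm. A picture is of the moment at which its call begins: read the wrist's pose just before it.
- ticket.job_done(): hands the job in; it is judged then, once.
Trained networks look in a picture, given as the dict that the camera call returned (one of the last four; its "shot" number tells which), for a name from the list of things; names that differ only in an ending like _2 or _b are one class to them, and where a whole thing is asked for, a point or a joint stands for the part that bears it (a point fixed in the world has none). Each returns a list of dicts, best first, with "confidence" (0 to 1); they miss things now and then, are a little off and sometimes report something else, mostly with a low value. They report only what shows in the picture. A call takes as long as a camera call. They do not tell look-alikes from the thing itself.
- look_for(picture, thing): "at" ([column, row] in pixels, amid what is visible of it).
- outline_of(picture, thing): "pixels" (384x512 bool, what is visible of it) and "at" ([column, row] in pixels, amid what is visible of it).
The state is a dict: "time_s": time; "qpos": joint angles; "qvel": joint speeds; "effort": joint torques, N m; "ee_pos": TCP position; "ee_rot": TCP orientation; "force": force on the tool from outside, world axes, zero at the start; "torque": the same for the moment, N m; "gripper_width": finger opening in mm; "gripper_force": force on a finger pad.
Only numpy, scipy, OpenCV 4.12 (cv2) and the standard library are available. Lean on these libraries where they do the work, as an engineer would, in place of code of your own. Each camera call takes 0.05 s, during which the arm holds its last target. There are 200 camera calls.

## Working session

There is one attempt and no reset: what is moved stays moved. The work goes in short steps, Python scripts to look and compute and a tool call to move; the robot and the scene stay as the last step left them, time stands still between calls to the robot, and variables do not carry over. Pictures are saved under pics/ and viewed, at most 10 in all, crops included, and the job is handed in when it is done.

Besides the shell and the picture viewer there is one more tool, called after "Call:" by a JSON object that holds its "method" and its "body", one argument or row to a line. servo_tool: Moves the arm, as the interface text tells. Its arguments: {"type":"object","properties":{"steps":{"type":"array","items":{"type":"array"}},"squeeze":{"type":"number"}},"required":["steps"]}

```bash
mkdir -p pics; cat > h.py <<'E'
import numpy as np, cv2
from workcell import state, cams, ticket, look_for, outline_of, env
def world(p,u,v,z=None):
    f=192/np.tan(np.radians(p['fovy'])/2)
    d=np.array([(u-p['cx'])/f,-(v-p['cy'])/f,-1.])
    R=np.array(p['rotation']);e=np.array(p['eye'])
    w=R@d
    if z is None: return e+w*p['z_map'][int(round(v)),int(round(u))]
    return e+w*(z-e[2])/w[2]
E
python3 - <<'E'
from h import *
ims=[]
print(state()['ee_pos'],state()['ee_rot'])
for c in ['scene','side']:
    p=cams.grab_frame(c); print(c,{k:v for k,v in p.items() if k not in('color','z_map')})
    cv2.imwrite(f'pics/{c}0.png',cv2.resize(p['color'][:,:,::-1],(768,576)))
    for n in ['dark0_mid','white0_mid','tag_mid','tongs_mid','jar_mid','spool_mid','tray']:
        for o in look_for(p,n):
            u,v=o['at']; print(n,round(o['confidence'],2),np.round(o['at']),np.round(world(p,u,v)),np.round(world(p,u,v,10)))
E
```

```text
[ 211.40444096 -534.23964006  235.15132104] [-1.79903022e+02 -2.92561620e-05  2.15901041e+01]
scene {'fovy': 54.64803734501928, 'cx': 258.5508016204177, 'cy': 193.993834811479, 'eye': array([1225.05325017, -313.62368533,  549.05502796]), 'rotation': array([56.13102637, -0.5159916 , 64.1285457 ]), 'shot': 1}Traceback (most recent call last):
  File "<stdin>", line 9, in <module>
  File "h.py", line 9, in world
    return e+w*(z-e[2])/w[2]
                        ~^^^
IndexError: invalid index to scalar variable.
```

```bash
sed -i "s/R=np.array(p\['rotation'\])/R=Rotation.from_euler('xyz',p['rotation'],degrees=True).as_matrix()/; 1i from scipy.spatial.transform import Rotation" h.py
python3 - <<'E'
from h import *
for c in ['scene','side']:
    p=cams.grab_frame(c); print(c,{k:v for k,v in p.items() if k not in('color','z_map')})
    cv2.imwrite(f'pics/{c}0.png',cv2.resize(p['color'][:,:,::-1],(768,576)))
    for n in ['dark0_mid','white0_mid','tag_mid','tongs_mid','jar_mid','spool_mid','tray']:
        for o in look_for(p,n):
            u,v=o['at']; print(n,round(o['confidence'],2),np.round(o['at']),np.round(world(p,u,v)),np.round(world(p,u,v,10)))
E
```

```text
scene {'fovy': 54.64803734501928, 'cx': 258.5508016204177, 'cy': 193.993834811479, 'eye': array([1225.05325017, -313.62368533,  549.05502796]), 'rotation': array([56.13102637, -0.5159916 , 64.1285457 ]), 'shot': 2}
dark0_mid 0.47 [193. 211.] [ 510. -138.   16.] [ 502. -136.   10.]
white0_mid 0.64 [312. 194.] [572. 160.  18.] [562. 167.  10.]
tag_mid 0.61 [394. 216.] [773. 241.  58.] [728. 296.  10.]
tongs_mid 0.98 [145. 258.] [ 611. -273.    2.] [ 620. -274.   10.]
jar_mid 0.68 [364. 182.] [616. 290.  43.] [576. 329.  10.]
spool_mid 0.57 [135. 206.] [ 451. -261.   29.] [ 422. -259.   10.]
tray 0.62 [268. 246.] [687. -23.   4.] [693. -27.  10.]
side {'fovy': 52.91749667730245, 'cx': 256.38059110528894, 'cy': 190.44201614716098, 'eye': array([ 424.43310567, -787.20823398,  614.71561522]), 'rotation': array([54.64131955, -0.87832973, -9.06220741]), 'shot': 3}
dark0_mid 0.58 [237. 241.] [ 492. -145.   16.] [ 493. -139.   10.]
dark0_mid 0.57 [306. 208.] [685. -31.   1.] [681. -42.  10.]
tag_mid 0.53 [311. 153.] [773. 234.   7.] [771. 229.  10.]
jar_mid 0.91 [254. 140.] [597. 280.  43.] [607. 341.  10.]
jar_mid 0.19 [293. 276.] [ 595. -257.    6.] [ 594. -261.   10.]
spool_mid 0.92 [221. 282.] [ 445. -271.   28.] [ 446. -255.   10.]
tray 0.77 [306. 208.] [685. -31.   1.] [681. -42.  10.]
```

View pics/scene0.png

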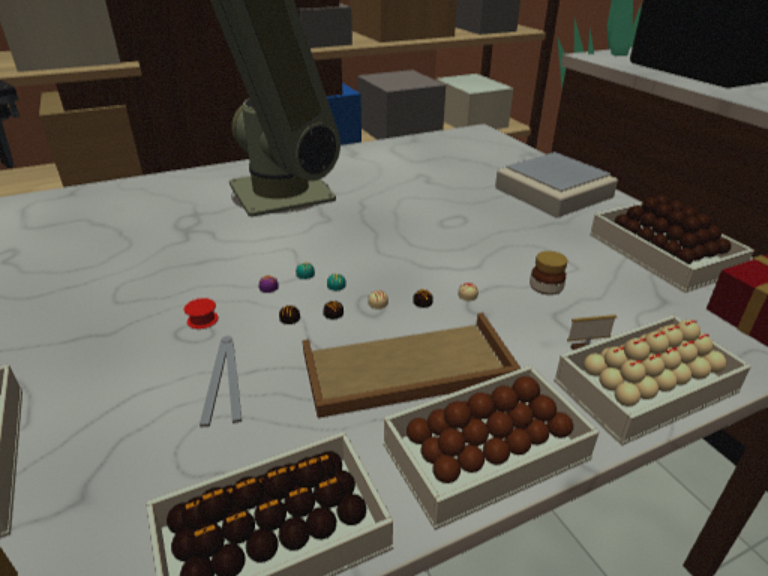

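View pics/side0.png

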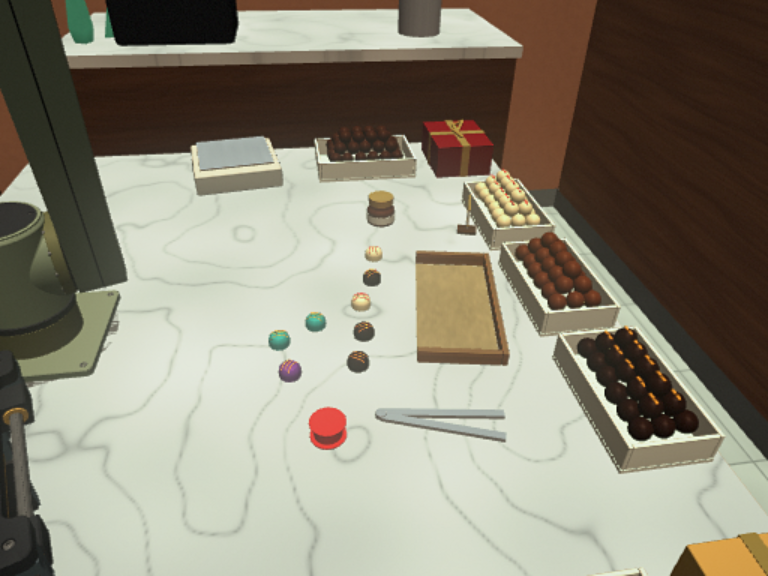

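Both views show three darks at scene-picture (289,315), (333,310) and (423,298), whites at (378,299) and (468,291), and look-alikes behind them. The tray opens towards the robot.

```bash
python3 - <<'E'
from h import *
pts={'scene':dict(d0=(289,315),d1=(333,310),d2=(423,298),w0=(378,299),w1=(468,291),purple=(268,284),turqA=(305,271),turqB=(336,282)),
'side':dict(d0=(358,362),d1=(364,331),d2=(372,277),w0=(361,302),w1=(374,254),purple=(290,371),turqA=(279,340),turqB=(316,322))}
tray={'scene':dict(fR=(304,343),fL=(480,318),bR=(320,410),bL=(516,368)),'side':dict(fR=(418,360),fL=(416,254),bR=(506,361),bL=(495,255))}
for c in pts:
    p=cams.grab_frame(c)
    for k,(u,v) in pts[c].items():print(c,k,np.round(world(p,u/1.5,v/1.5,11)[:2]),np.round(world(p,u/1.5,v/1.5)))
    for k,(u,v) in tray[c].items():print(c,k,np.round(world(p,u/1.5,v/1.5,25)[:2]))
    # wood-top depth: points 18..32mm high in tray region
    H,W=p['z_map'].shape
    V,U=np.mgrid[:H,:W]
    f=192/np.tan(np.radians(p['fovy'])/2)
    d=np.stack([(U-p['cx'])/f,-(V-p['cy'])/f,-np.ones((H,W))],-1)*p['z_map'][...,None]
    P=d@Rotation.from_euler('xyz',p['rotation'],degrees=True).as_matrix().T+p['eye']
    m=(p['z_map']>0)&(P[...,2]>20)&(P[...,2]<30)&(P[...,0]>580)&(P[...,0]<780)&(P[...,1]>-180)&(P[...,1]<150)
    r=cv2.minAreaRect(P[m][:,:2].astype(np.float32)); print(c,m.sum(),r,cv2.boxPoints(r).round())
    for k,(lo,hi) in dict(praline=(6,24)).items():
        m=(p['z_map']>0)&(P[...,2]>lo)&(P[...,2]<hi)&(P[...,0]>380)&(P[...,0]<600)&(P[...,1]>-230)&(P[...,1]<240)
        n,l,s,ce=cv2.connectedComponentsWithStats(m.astype(np.uint8))
        for i in range(1,n):
            if s[i,4]>25:
                q=P[l==i]; print('blob',s[i,4],np.round((q.min(0)+q.max(0))/2),np.round(np.ptp(q,0)),p['color'][l==i].mean(0).round())
E
```

```text
scene d0 [ 501. -135.] [ 508. -137.   17.]
scene d1 [518. -66.] [524. -68.  15.]
scene d2 [550.  85.] [559.  80.  18.]
scene w0 [521.  15.] [531.  10.  19.]
scene w1 [565. 167.] [572. 161.  17.]
scene purple [ 397. -141.] [ 406. -143.   17.]
scene turqA [383. -68.] [393. -71.  17.]
scene turqB [441. -30.] [450. -33.  17.]
scene fR [ 596. -141.]
scene fL [655. 130.]
scene bR [ 733. -166.]
scene bL [775. 110.]
scene 1141 ((683.6541748046875, -12.80743408203125), (290.5452880859375, 140.67288208007812), 78.99177551269531) [[ 587. -142.]
 [ 725. -169.]
 [ 780.  116.]
 [ 642.  143.]]
blob 78 [387. -67.  15.] [14. 31. 17.] [32. 87. 73.]
blob 108 [ 396. -141.   15.] [30. 31. 17.] [87. 50. 76.]
blob 102 [441. -30.  15.] [25. 31. 17.] [46. 95. 78.]
blob 110 [566. 166.  15.] [28. 32. 18.] [140. 118.  86.]
blob 111 [521.  14.  15.] [28. 32. 18.] [139. 121.  88.]
blob 118 [550.  84.  15.] [30. 31. 18.] [52. 38. 26.]
blob 127 [516. -65.  15.] [29. 31. 18.] [52. 37. 24.]
blob 132 [ 499. -135.   15.] [29. 32. 18.] [50. 36. 26.]
side d0 [ 496. -141.] [ 495. -148.   18.]
side d1 [515. -69.] [513. -79
[... 309 characters left out ...]
side bL [790. 104.]
side 676 ((683.0582885742188, -14.958404541015625), (295.1465148925781, 140.09930419921875), 78.9177017211914) [[ 586. -146.]
 [ 723. -173.]
 [ 780.  116.]
 [ 643.  143.]]
blob 87 [563. 161.  15.] [30. 28. 18.] [199. 179. 131.]
blob 96 [547.  80.  15.] [31. 30. 18.] [99. 89. 71.]
blob 113 [518.   8.  15.] [32. 25. 18.] [202. 176. 130.]
blob 125 [437. -35.  15.] [30. 28. 17.] [ 98. 149. 121.]
blob 133 [514. -69.  15.] [32. 30. 17.] [97. 86. 71.]
blob 60 [387. -73.  15.] [13. 26. 17.] [100. 148. 120.]
blob 41 [ 593. -141.   15.] [13. 12. 18.] [107.  86.  65.]
blob 155 [ 495. -139.   15.] [32. 31. 17.] [99. 86. 71.]
blob 150 [ 394. -146.   15.] [29. 28. 18.] [137.  99. 119.]
```

Call:
{"method": "servo_tool", "body": {
  "steps": [
    [188, [30, -22, 10], [0, 0, 0]],
    [188, [36, -26, 10], [0, 0, 0]],
    [188, [36, -26, 10], [0, 0, 0]],
    [188, [36, -26, 10], [0, 0, 0]],
    [188, [36, -26, 10], [0, 0, 0]],
    [188, [36, -26, 10], [0, 0, 0]],
    [188, [36, -26, 10], [0, 0, 0]],
    [188, [36, -26, 10], [0, 0, 0]],
    [188, [36, -26, 10], [0, 0, 0]],
    [188, [28, -20, 5], [0, 0, 0]]
  ]
}}

```text
time_s: 2.0
ee_pos: [442.0, -172.7, 140.4]
ee_rot: [-180.0, 0.0, 21.7]
force: [0.2, -0.7, 0.2]
gripper_width: 24.3
gripper_force: 0.0
```

```bash
cat >> h.py <<'E'
def wrist():
    s=state(); p=cams.grab_frame('wrist')
    T=np.eye(4);T[:3,:3]=Rotation.from_euler('xyz',s['ee_rot'],degrees=True).as_matrix();T[:3,3]=s['ee_pos']
    T=T@np.array(p['tool_from_camera'])
    p['rotation']=Rotation.from_matrix(T[:3,:3]).as_euler('xyz',degrees=True);p['eye']=T[:3,3]
    return s,p
def cloud(p):
    H,W=p['z_map'].shape;V,U=np.mgrid[:H,:W]
    f=192/np.tan(np.radians(p['fovy'])/2)
    d=np.stack([(U-p['cx'])/f,-(V-p['cy'])/f,-np.ones((H,W))],-1)*p['z_map'][...,None]
    return d@Rotation.from_euler('xyz',p['rotation'],degrees=True).as_matrix().T+p['eye']
def blobs(p,lo=6,hi=13,box=(380,640,-230,240)):
    P=cloud(p);m=(p['z_map']>0)&(P[...,2]>lo)&(P[...,2]<hi+10)&(P[...,0]>box[0])&(P[...,0]<box[1])&(P[...,1]>box[2])&(P[...,1]<box[3])
    n,l,s,ce=cv2.connectedComponentsWithStats(m.astype(np.uint8))
    for i in range(1,n):
        if s[i,4]>25:
            q=P[l==i]; print('blob',s[i,4],np.round((q.min(0)+q.max(0))/2),np.round(np.ptp(q,0)),p['color'][l==i].mean(0).round())
E
python3 - <<'E'
from h import *
s,p=wrist();blobs(p)
cv2.imwrite('pics/w1.png',p['color'][:,:,::-1])
E
```

```text
blob 120 [ 602. -141.   15.] [31. 15. 17.] [110. 108. 100.]
blob 1258 [519.  14.  14.] [33. 33. 16.] [144. 128.  87.]
blob 1036 [514. -66.  14.] [33. 32. 16.] [73. 50. 24.]
blob 885 [ 496. -134.   15.] [33. 33. 15.] [84. 59. 30.]
blob 912 [438. -30.  14.] [33. 32. 17.] [ 64. 108.  87.]
blob 453 [387. -67.  14.] [15. 32. 16.] [ 47. 101.  80.]
blob 567 [ 395. -138.   14.] [29. 28. 17.] [103.  52.  80.]
```

View pics/w1.png

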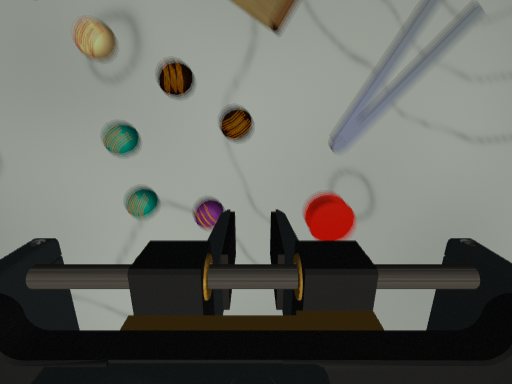

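Dark0 shows at (236,124), dark1 at (176,78), white0 at (95,38) and purple at (209,213), which matches the earlier estimates.

Call:
{"method": "servo_tool", "body": {
  "steps": [
    [188, [14, -15, 0], [0, 0, 0]],
    [188, [0, 0, 30], [0, 0, 0]],
    [188, [0, 0, 30], [0, 0, 0]],
    [188, [0, 0, 30], [0, 0, 0]],
    [188, [0, 0, 15], [0, 0, 0]],
    [188, [0, 0, 9], [0, 0, 0]],
    [188, [0, 0, 0], [0, 0, 0]],
    [188, [5, 0, 0], [0, 0, 0]],
    [188, [8, 0, 0], [0, 0, 0]],
    [188, [8, 0, 0], [0, 0, 0]]
  ]
}}

```text
time_s: 3.05
ee_pos: [469.8, -148.2, 27.9]
ee_rot: [179.9, -0.1, 21.6]
force: [-0.9, -0.4, 0.1]
gripper_width: 24.0
gripper_force: 0.1
```

Call:
{"method": "servo_tool", "body": {
  "steps": [
    [188, [10, 0, 0], [0, 0, 0]],
    [188, [12, 0, 0], [0, 0, 0]],
    [188, [12, 0, 0], [0, 0, 0]],
    [188, [12, 0, 0], [0, 0, 0]],
    [188, [12, 0, 0], [0, 0, 0]],
    [188, [12, 0, 0], [0, 0, 0]],
    [188, [10, 0, 0], [0, 0, 0]],
    [188, [8, 0, 0], [0, 0, 0]],
    [188, [5, 0, 0], [0, 0, 0]],
    [188, [2, 0, 0], [0, 0, 0]]
  ]
}}

```text
time_s: 4.05
ee_pos: [557.1, -113.0, 26.9]
ee_rot: [180.0, 0.0, 21.6]
force: [-0.4, -0.2, 0.4]
gripper_width: 24.2
gripper_force: 0.2
```

```bash
python3 - <<'E'
from h import *
p=cams.grab_frame('side')
cv2.imwrite('pics/s2.png',cv2.resize(p['color'][100:300,150:400,::-1],(750,600)))
s,p=wrist();blobs(p);print(s['ee_pos'],s['force'])
E
```

```text
blob 897 [ 615. -138.   15.] [51. 11. 17.] [51. 30. 14.]
blob 2515 [ 569. -107.   14.] [62. 44. 17.] [51. 28.  9.]
blob 2100 [521.  14.  14.] [31. 33. 17.] [170. 139.  90.]
blob 638 [449. -30.  13.] [12. 30. 13.] [ 8. 81. 66.]
[ 557.05261881 -112.97475925   26.89447426] [ 0.05378274 -0.45061485  0.63749705]
```

View pics/s2.png

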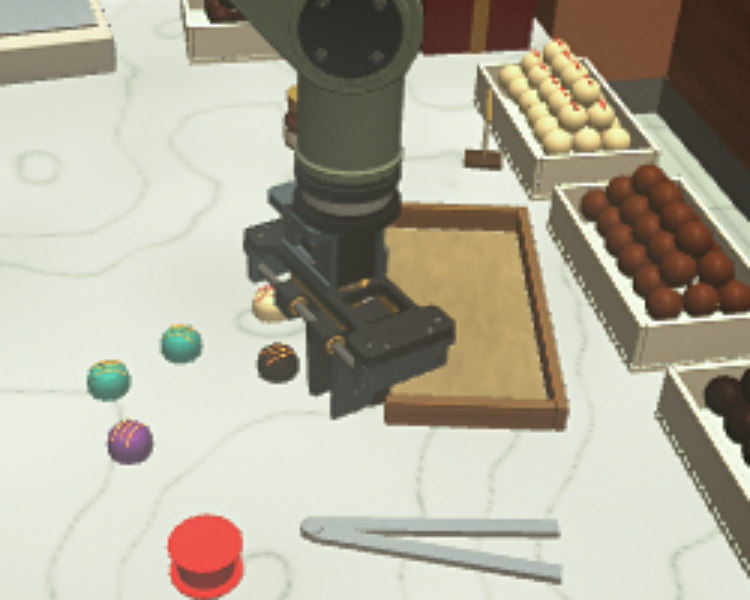

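The finger pair is nesting dark0 just before the tray mouth, and the other pieces are unmoved. I'll continue with a slight drift left to clear the wall end.

Call:
{"method": "servo_tool", "body": {
  "steps": [
    [188, [6, -2, 0], [0, 0, 0]],
    [188, [8, -2, 0], [0, 0, 0]],
    [188, [8, -2, 0], [0, 0, 0]],
    [188, [8, -2, 0], [0, 0, 0]],
    [188, [8, -2, 0], [0, 0, 0]],
    [188, [8, 0, 0], [0, 0, 0]],
    [188, [8, 0, 0], [0, 0, 0]],
    [188, [8, 0, 0], [0, 0, 0]],
    [188, [6, 0, 0], [0, 0, 0]],
    [188, [3, 0, 0], [0, 0, 0]]
  ]
}}

```text
time_s: 5.15
ee_pos: [619.7, -77.5, 26.9]
ee_rot: [180.0, -0.0, 21.6]
force: [0.0, 0.8, -0.3]
gripper_width: 23.6
gripper_force: 0.1
```

Call:
{"method": "servo_tool", "body": {
  "steps": [
    [188, [0, 0, 0], [0, 0, 0]],
    [188, [-8, 0, 0], [0, 0, 0]],
    [188, [-12, 0, 0], [0, 0, 0]],
    [188, [0, 0, -25], [0, 0, 0]],
    [188, [0, 0, -40], [0, 0, 0]],
    [188, [-30, 0, -40], [0, 0, 0.12]],
    [188, [-30, 0, -10], [0, 0, 0]],
    [188, [-30, 0, 0], [0, 0, 0]],
    [188, [0, 0, 0], [0, 0, 0]],
    [188, [0, 0, 0], [0, 0, 0]]
  ]
}}

```text
time_s: 6.15
ee_pos: [513.3, -111.7, 142.2]
ee_rot: [180.0, -0.0, 14.6]
force: [0.3, 0.1, 0.7]
gripper_width: 24.0
gripper_force: 0.0
```

```bash
python3 - <<'E'
from h import *
s,p=wrist();blobs(p,box=(380,760,-230,240));print(s['ee_pos'],s['ee_rot'],s['force'])
cv2.imwrite('pics/w2.png',p['color'][:,:,::-1])
E
```

```text
blob 464 [ 647. -144.   15.] [117.  23.  17.] [46. 26. 11.]
blob 1135 [646. -67.  14.] [33. 33. 17.] [48. 24.  4.]
blob 92 [563. 152.   9.] [22.  6.  6.] [92. 78. 49.]
blob 1042 [549.  84.  14.] [33. 32. 17.] [47. 25.  6.]
blob 857 [520.  14.  14.] [32. 32. 16.] [153. 126.  82.]
blob 765 [515. -65.  14.] [32. 33. 17.] [49. 26.  7.]
blob 609 [441. -30.  14.] [28. 33. 17.] [31. 96. 71.]
blob 179 [ 389. -141.   18.] [17. 28.  9.] [116.  59.  72.]
[ 513.3036129  -111.74174674  142.2271577 ] [ 1.79990185e+02 -1.71105460e-02  1.46407594e+01] [0.26430072 0.0854143  0.70429779]
```

View pics/w2.png

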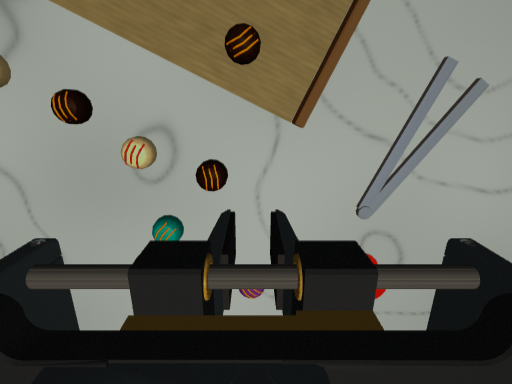

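Dark0 lies in the tray at (242,43). Dark1 is at (212,175), white0 at (139,152) and dark2 at (72,106), all unmoved. Next is dark1, heading 24.6°.

Call:
{"method": "servo_tool", "body": {
  "steps": [
    [188, [0, 0, 0], [0, 0, -0.1]],
    [188, [0, 0, 0], [0, 0, -0.075]],
    [188, [-29, -41, 0], [0, 0, 0]],
    [188, [0, 0, 30], [0, 0, 0]],
    [188, [0, 0, 30], [0, 0, 0]],
    [188, [0, 0, 30], [0, 0, 0]],
    [188, [0, 0, 17], [0, 0, 0]],
    [188, [0, 0, 9], [0, 0, 0]],
    [188, [0, 0, 0], [0, 0, 0]],
    [188, [8, 0, 0], [0, 0, 0]]
  ]
}}

```text
time_s: 7.2
ee_pos: [478.6, -83.1, 26.2]
ee_rot: [-180.0, 0.0, 24.7]
force: [0.2, -0.4, -0.4]
gripper_width: 24.1
gripper_force: 0.0
```

```bash
python3 - <<'E'
from h import *
s,p=wrist();blobs(p,box=(380,760,-230,240));print(s['ee_pos'],s['ee_rot'],s['force'])
y=np.radians(s['ee_rot'][2]);d=np.array([515,-65.5])-s['ee_pos'][:2]
print('d1 in tool',d@[np.cos(y),np.sin(y)],d@[np.sin(y),-np.cos(y)])
E
```

```text
blob 2227 [545.  78.  14.] [27. 19. 16.] [37. 21.  9.]
blob 2376 [ 623. -139.   14.] [73. 15. 17.] [44. 27. 12.]
blob 2767 [519.  14.  14.] [33. 32. 17.] [155. 130.  86.]
blob 2174 [515. -65.  14.] [32. 33. 17.] [54. 31. 11.]
blob 229 [474. -67.  15.] [30. 22. 17.] [18. 20. 19.]
blob 233 [486. -93.  14.] [34. 13. 17.] [15. 16. 16.]
blob 364 [444. -24.  12.] [23. 23. 13.] [ 3. 67. 57.]
[478.59536465 -83.08255223  26.20822949] [-1.79999533e+02  1.30088530e-02  2.47108178e+01] [ 0.21827686 -0.39980863 -0.40906922]
d1 in tool 40.42122163626149 -0.7539622430118768
```

Call:
{"method": "servo_tool", "body": {
  "steps": [
    [188, [6, 0, 0], [0, 0, 0]],
    [188, [8, 0, 0], [0, 0, 0]],
    [188, [10, 0, 0], [0, 0, 0]],
    [188, [12, 0, 0], [0, 0, 0]],
    [188, [12, 0, 0], [0, 0, 0]],
    [188, [12, 0, 0], [0, 0, 0]],
    [188, [12, 0, 0], [0, 0, 0]],
    [188, [10, 0, 0], [0, 0, 0]],
    [188, [6, 0, 0], [0, 0, 0]],
    [188, [2, 0, 0], [0, 0, 0]]
  ]
}}

```text
time_s: 8.25
ee_pos: [560.8, -45.0, 25.8]
ee_rot: [180.0, -0.0, 24.8]
force: [-0.2, 0.3, -0.5]
gripper_width: 23.7
gripper_force: 0.2
```

```bash
python3 - <<'E'
from h import *
s,p=wrist();blobs(p,box=(380,760,-230,240));print(s['ee_pos'],s['force'])
E
```

```text
blob 1577 [ 726. -106.   15.] [11. 47. 17.] [41. 24. 11.]
blob 2600 [646. -65.  14.] [33. 32. 17.] [59. 30.  6.]
blob 3469 [ 641. -142.   14.] [107.  22.  17.] [51. 30. 14.]
blob 2560 [549.  85.  14.] [33. 33. 16.] [57. 29.  6.]
blob 2561 [572. -39.  14.] [61. 46. 17.] [52. 29. 10.]
blob 660 [524.  19.  14.] [25. 26. 16.] [153. 119.  77.]
[560.81989462 -45.03080892  25.84407815] [-0.18841744  0.34599762 -0.4898681 ]
```

Call:
{"method": "servo_tool", "body": {
  "steps": [
    [188, [6, 0, 0], [0, 0, 0]],
    [188, [9, 0, 0], [0, 0, 0]],
    [188, [11, 0, 0], [0, 0, 0]],
    [188, [11, 0, 0], [0, 0, 0]],
    [188, [11, 0, 0], [0, 0, 0]],
    [188, [11, 0, 0], [0, 0, 0]],
    [188, [10, 0, 0], [0, 0, 0]],
    [188, [7, 0, 0], [0, 0, 0]],
    [188, [4, 0, 0], [0, 0, 0]],
    [188, [2, 0, 0], [0, 0, 0]]
  ]
}}

```text
time_s: 9.3
ee_pos: [634.9, -10.9, 25.8]
ee_rot: [180.0, 0.0, 24.8]
force: [-0.2, 0.1, -0.2]
gripper_width: 23.9
gripper_force: 0.1
```

Call:
{"method": "servo_tool", "body": {
  "steps": [
    [188, [-8, 0, 0], [0, 0, 0]],
    [188, [-14, 0, 0], [0, 0, 0]],
    [188, [0, 0, -30], [0, 0, 0]],
    [188, [0, 0, -40], [0, 0, 0]],
    [188, [0, 0, -10], [0, 0, 0.125]],
    [188, [0, 0, 0], [0, 0, 0.125]],
    [188, [0, 0, 0], [0, 0, 0.125]],
    [188, [0, 0, 0], [0, 0, 0.125]],
    [188, [0, 0, 0], [0, 0, 0.125]],
    [188, [0, 0, 0], [0, 0, 0]]
  ]
}}

```text
time_s: 10.3
ee_pos: [613.7, -20.7, 105.9]
ee_rot: [180.0, 0.0, -11.1]
force: [0.2, 0.1, -0.2]
gripper_width: 24.1
gripper_force: 0.0
```

Call:
{"method": "servo_tool", "body": {
  "steps": [
    [188, [-25, -17, 0], [0, 0, 0]],
    [188, [-36, -24, 0], [0, 0, 0]],
    [188, [-36, -24, 0], [0, 0, 0]],
    [188, [-25, -17, 0], [0, 0, 0]],
    [188, [-9, -6, 0], [0, 0, 0]],
    [188, [0, 0, 0], [0, 0, 0]],
    [188, [0, 0, 0], [0, 0, 0]],
    [188, [0, 0, 0], [0, 0, 0]],
    [188, [0, 0, 0], [0, 0, 0]],
    [188, [0, 0, 0], [0, 0, 0]]
  ]
}}

```text
time_s: 11.3
ee_pos: [503.6, 90.7, 105.8]
ee_rot: [180.0, -0.0, -11.1]
force: [-0.1, -0.2, -0.7]
gripper_width: 24.0
gripper_force: 0.0
```

```bash
python3 - <<'E'
from h import *
s,p=wrist();blobs(p,box=(380,760,-230,240));print(s['ee_pos'],s['ee_rot'],s['force'])
y=np.radians(s['ee_rot'][2]);d=np.array([549,84])-s['ee_pos'][:2]
print('d2 in tool',d@[np.cos(y),np.sin(y)],d@[np.sin(y),-np.cos(y)])
E
```

```text
blob 398 [659. 133.  14.] [36. 16. 17.] [51. 30. 12.]
blob 379 [649.   4.  13.] [12. 27. 13.] [16.  7.  2.]
blob 454 [635. -63.  13.] [13. 26. 15.] [20.  9.  2.]
blob 389 [ 606. -135.   12.] [38.  9. 12.] [34. 19.  7.]
blob 1114 [563. 166.  14.] [34. 32. 16.] [148. 123.  80.]
blob 1075 [548.  86.  14.] [33. 33. 16.] [48. 25.  6.]
blob 1059 [519.  15.  14.] [33. 33. 17.] [143. 118.  76.]
blob 916 [439. -29.  14.] [33. 33. 16.] [28. 89. 65.]
blob 312 [ 401. -141.   14.] [18. 21. 16.] [70. 29. 61.]
[503.58709774  90.67983025 105.76751106] [ 1.79990986e+02 -5.98408949e-03 -1.11176147e+01] [-0.13573429 -0.21280283 -0.68862676]
d2 in tool 45.84868702946283 -2.202208424159372
```

Call:
{"method": "servo_tool", "body": {
  "steps": [
    [188, [0, -3, 0], [0, 0, 0]],
    [188, [0, 0, 30], [0, 0, 0]],
    [188, [0, 0, 30], [0, 0, 0]],
    [188, [0, 0, 14], [0, 0, 0]],
    [188, [0, 0, 5], [0, 0, 0]],
    [188, [0, 0, 0], [0, 0, 0]],
    [188, [5, 0, 0], [0, 0, 0]],
    [188, [8, 0, 0], [0, 0, 0]],
    [188, [8, 0, 0], [0, 0, 0]],
    [188, [10, 0, 0], [0, 0, 0]]
  ]
}}

```text
time_s: 12.35
ee_pos: [535.2, 88.2, 27.5]
ee_rot: [-180.0, -0.1, -11.1]
force: [0.4, 0.4, 0.0]
gripper_width: 24.1
gripper_force: 0.1
```

Call:
{"method": "servo_tool", "body": {
  "steps": [
    [188, [11, 0, 0], [0, 0, 0]],
    [188, [12, 0, 0], [0, 0, 0]],
    [188, [12, 0, 0], [0, 0, 0]],
    [188, [12, 0, 0], [0, 0, 0]],
    [188, [12, 0, 0], [0, 0, 0]],
    [188, [10, 0, 0], [0, 0, 0]],
    [188, [8, 0, 0], [0, 0, 0]],
    [188, [6, 0, 0], [0, 0, 0]],
    [188, [3, 0, 0], [0, 0, 0]],
    [188, [0, 0, 0], [0, 0, 0]]
  ]
}}

```text
time_s: 13.35
ee_pos: [618.6, 71.7, 26.9]
ee_rot: [180.0, -0.0, -11.1]
force: [-0.3, 0.2, -0.4]
gripper_width: 24.0
gripper_force: 0.0
```

```bash
python3 - <<'E'
from h import *
s,p=wrist();blobs(p,box=(380,760,-230,240));print(s['ee_pos'],s['force'])
E
```

```text
blob 2714 [700. 122.  14.] [119.  25.  17.] [71. 43. 20.]
blob 2421 [661.   3.  14.] [33. 32. 17.] [61. 32.  7.]
blob 2700 [647. -64.  14.] [33. 31. 17.] [57. 30.  6.]
blob 2515 [632.  69.  15.] [62. 42. 17.] [57. 32. 11.]
blob 113 [575. 174.  12.] [11. 13. 12.] [140. 115.  76.]
[618.62056109  71.69801753  26.88266973] [-0.28273086  0.22583569 -0.36602576]
```

Call:
{"method": "servo_tool", "body": {
  "steps": [
    [188, [6, 0, 0], [0, 0, 0]],
    [188, [9, 0, 0], [0, 0, 0]],
    [188, [8, 0, 0], [0, 0, 0]],
    [188, [5, 0, 0], [0, 0, 0]],
    [188, [2, 0, 0], [0, 0, 0]],
    [188, [0, 0, 0], [0, 0, 0]],
    [188, [-8, 0, 0], [0, 0, 0]],
    [188, [-14, 0, 0], [0, 0, 0]],
    [188, [0, 0, -30], [0, 0, 0]],
    [188, [0, 0, -40], [0, 0, 0]]
  ]
}}

```text
time_s: 14.4
ee_pos: [623.1, 70.3, 95.4]
ee_rot: [179.9, 0.4, -11.0]
force: [0.9, -0.3, -0.0]
gripper_width: 23.9
gripper_force: 0.0
```

Call:
{"method": "servo_tool", "body": {
  "steps": [
    [188, [-20, 0, -30], [0, 0, 0]],
    [188, [-35, 0, -35], [0, 0, 0]],
    [188, [-35, 0, -35], [0, 0, 0]],
    [188, [-35, 0, -20], [0, 0, 0]],
    [188, [-20, 0, -10], [0, 0, 0]],
    [188, [0, 0, 0], [0, 0, 0]],
    [188, [0, 0, 0], [0, 0, 0]],
    [188, [0, 0, 0], [0, 0, 0]],
    [188, [0, 0, 0], [0, 0, 0]],
    [188, [0, 0, 0], [0, 0, 0]]
  ]
}}

```text
time_s: 15.4
ee_pos: [484.4, 97.9, 226.0]
ee_rot: [180.0, 0.1, -11.1]
force: [0.0, -0.7, 0.6]
gripper_width: 23.9
gripper_force: 0.0
```

```bash
python3 - <<'E'
from h import *
s,p=wrist();blobs(p,box=(380,760,-230,240));print(s['ee_pos'])
cv2.imwrite('pics/w3.png',p['color'][:,:,::-1])
p=cams.grab_frame('scene');blobs(p,box=(580,720,-130,130))
r=np.array([[646,-66],[661,4],[674,60]])-[678.5,-13];a=np.radians(-11)
print(r@[[np.cos(a),-np.sin(a)],[np.sin(a),np.cos(a)]])
E
```

```text
blob 184 [667. 131.  14.] [52. 18. 17.] [54. 32. 14.]
blob 554 [671.  61.  14.] [25. 33. 17.] [41. 21.  4.]
blob 646 [657.   2.  15.] [28. 33. 17.] [40. 20.  4.]
blob 691 [644. -66.  14.] [30. 33. 16.] [41. 21.  4.]
blob 473 [ 614. -138.   14.] [55. 13. 17.] [37. 21.  8.]
blob 538 [563. 167.  15.] [33. 32. 17.] [146. 123.  80.]
blob 520 [518.  15.  14.] [34. 32. 16.] [142. 117.  77.]
blob 460 [438. -28.  14.] [31. 31. 17.] [29. 91. 67.]
blob 463 [ 395. -139.   14.] [29. 31. 16.] [80. 36. 64.]
blob 251 [387. -67.  14.] [14. 32. 16.] [23. 84. 63.]
[484.36280776  97.87939032 226.02040587]
blob 78 [687. 124.  14.] [66. 13. 16.] [57. 36. 22.]
blob 146 [678.  60.  15.] [31. 29. 17.] [48. 31. 18.]
blob 146 [662.   1.  15.] [30. 32. 17.] [47. 30. 18.]
blob 156 [648. -67.  14.] [28. 33. 17.] [44. 29. 17.]
[[-21.79000671 -58.22753307]
 [-20.42222863  13.3485047 ]
 [-18.34637899  70.80014391]]
```

View pics/w3.png

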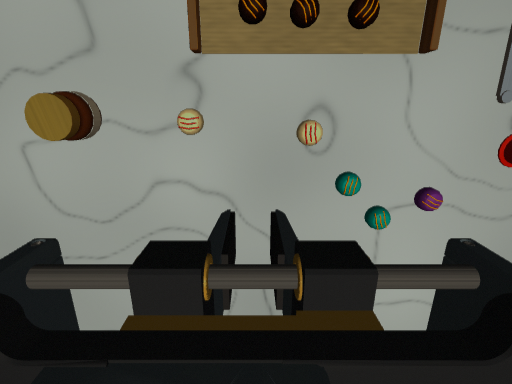

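All three darks lie upright inside the tray at (252,8), (305,10) and (364,10), about 30 mm inside the limit. The whites at (190,121) and (310,132) haven't moved, and the arm is clear.

```bash
python3 -c "
from workcell import ticket; print(ticket.job_done())"
```

```text
the job is handed in; nothing more can be done
None
```

All three dark pralines were pushed into the tray and lie upright, each about 45 mm past the open front (15 mm needed). The two whites had not moved, I saw nothing else disturbed, and the job was handed in at about 15.5 s; no verdict came back.

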